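# Hold a blank in the window of the marking station

## Robot

A 7-joint arm with a two-finger parallel gripper is mounted at the origin on the work surface; the furniture and walls round the work are solid. World frame = base frame: x ahead of the robot, y to its left, z up, the work surface at z = 0. Lengths are in m, angles in rad, forces in N, time in s.
With the tool pointing down it reaches from about 0.4 to 0.75 m from the base axis. Payload 19.5 kg.
Tool frame: the origin (TCP) lies on the centre line of the jaws, within the pads' length; the fingertips stand 8 mm ahead of it and the grasp point (between the pads) lies 11 mm behind it; z points along the fingers, y is the direction in which the jaws open and shut (so a half turn about z gives the same grasp; the last joint's range is limited). The gripper opens to 85 mm and grips with 20 to 120 N. Pads are 22 mm wide; open, the fingers measure 114 mm over their backs; the gripper's body (76 mm by 85 mm) begins 54 mm behind the grasp point. The pads swing forward as they close: fully open they stand 13 mm farther back than shut.
Start: joints at [1.105, 0.707, -0.028, 1.485, 0.022, 0.951, -0.075], TCP at [0.236, -0.524, 0.239] pointing down, gripper open.
Joint ranges: [-2.71, 2.71], [-0.32, 2.16], [-1.57, 1.52], [0, 2.45], [-1.46, 4.6], [0, 2.02], [-2.83, 2.83]. Speed limits (rad/s): [1.89, 1.89, 2.57, 2.57, 3.01, 3.01, 3.01].

## Interface

Orientations are given as a unit quaternion [x, y, z, w].
In Python, from rig import env gives the robot as it stands.
- The arm moves only by the tool move_arm, never from a script. Its argument "rows" is a list of rows, each an object with "xyz": the shift along the tool's x, y, z in mm, a list of three; "rot": the turn, a rotation vector about the tool's x, y, z in degrees, a list of three; "claw": the opening, from 0 (shut) to 1 (fully open). In form: [{"xyz": [x, y, z], "rot": [rx, ry, rz], "claw": claw}, ...]. A call has 1 to 12 rows; each row is the pose to reach, as a shift and turn from the pose measured when the call began, along the tool's axes at that moment; what a row does not reach only later rows make up. A row lasts 1/10 s, in which the tool goes at most 50 mm and 8.59 degrees, less where a joint would pass 70% of its speed; a pose out of reach is approached as far as the arm can. A call with a gripper value outside its range is refused whole. The fingers move at their own pace and stop on an object; "grip_force" is the grip in N (left out, the last holds). Time passes only in rows, so rows that repeat a pose let the fingers close. It gives the time, the measured TCP pose, the force and the opening at its end, in the units of the state.
- env.get_obs(): the state, without advancing time (a new reading comes with each control period).
- env.camera(name): name is "scene" or "side" or "wrist"; returns the picture (400x640x3 uint8, red, green, blue); there is no depth.
- env.get_calibration(name): a dict with "fov_y" (degrees; the focal length in pixels is half the picture's height over the tangent of half this angle, whatever the lens; pixels are square), "cx", "cy" (the principal point, pixels), "D" ([k1, k2, p1, p2, k3] as OpenCV has them; the pictures are not rectified), "R" (3x3) and "t" (3): a world point X has camera coordinates R X + t; the wrist camera has in their place "tool_from_camera" (4x4, takes a point from camera to tool coordinates, whose origin is the TCP and whose axes are the flange's). Camera axes: x right, y down, z forward; pixel columns grow to the right and rows downward; lengths in m; the calibration is good to about 2 mm. A picture is of the moment at which its call begins: read the wrist's pose just before it. get_calibration takes no time and is no camera call.
- env.close_job(): hands the job in, once; it reports no verdict.
The state is a dict: "t": time; "qpos": joint angles; "dq": joint speeds; "tau": joint torques, N m; "ee_pos": TCP position; "eef_rot": TCP orientation; "force": force on the tool from outside, world axes, zero at the start; "wrist_torque": the same for the moment, N m; "opening": opening from 0.0 (shut) to 1.0 (fully open).
Only numpy, scipy, OpenCV 4.12 (cv2) and the standard library are available. Lean on these libraries where they do the work, as an engineer would, in place of code of your own. Each camera call takes 0.05 s, during which the arm holds its last target.

## Task

Pull the drawer of the low parts cabinet out to its stop and leave it open, take the flat bar out of it, and push the bar lying flat, end first, through the slot window in the front of the marking station until its end has pushed the spring stop behind the window back by more than half of the stop's travel. Finish still gripping the bar there: do not let go, the spring would push it out.

Things in the scene. Friction and masses are not known exactly. Their poses are not given: they have to be found in the camera images.
- cabinet_drawer0 (a joint): how far the drawer is pulled out along the -x axis of cabinet_drawer0_handle: 0 shut, 0.150 m at its stop; may start ajar; slides with about 1 to 2 N and stays where it is left. Inside, the drawer is about 175 (x) x 198 (y) mm, its floor is 22 mm over the bench, its side walls reach 63 mm and its front panel 73 mm over the bench
- cabinet_drawer0_handle (a point): middle of the head of the round drawer knob of a low grey cabinet, fixed on the bench, 220 (x) x 240 x 85 mm high; x points level into the cabinet (the drawer opens along -x), z up. Knob head 28 mm across, 16 mm long along x, on a 12 mm stem, 35 mm in front of the drawer's front, 47 mm over the bench; moves with the drawer
- bar_centre (a point): centre of the dark steel flat bar, 122 mm long (its y) x 40 mm wide (its x) x 10 mm thick (its z), 0.25 to 0.46 kg; lies flat on the drawer's floor, its length roughly along the way the drawer slides, with room for fingers at its long sides; hidden under the cabinet's top until the drawer, which carries it, is out. A nut also lies in the drawer, farther back
- window (a point): centre of the slot window in the front face of the marking station's guard, 65 mm over the bench; x points level into the box, z up. Slot 44 mm wide (y) x 14 mm high (z) through a 6 mm plate: 2 mm clear on each side of the flat bar. Steel box fixed, 130 mm wide, 146 mm deep, 102 mm high, open above the stop; round head at its back, 164 mm high; base juts 14 mm in front, 12 mm high
- stop (a joint): how far the steel spring stop inside the station is pushed back along the window's x: 0 at rest, 0.024 m at its end. At rest its face (34 mm wide, 18 mm high, centred on the window) stands 16 mm behind the guard's front face; pushing takes 2 N at rest to 4 N at the end, and the spring brings it back

How it is judged:
By the outcome, as a careful person would: the job done as asked, in the order asked, and still so for the second after the job is handed in, while the arm keeps its last pose, push and grip.
It also fails if it takes over 59 s, if anything falls off the work surface, if the arm or the gripper's body presses on something with over 40 N, if the wrist force passes 120 N, or if a joint passes its speed limit or range.

## Working session

There is one attempt and no reset: what is moved stays moved. The work goes in short steps, Python scripts to look and compute and a tool call to move; the robot and the scene stay as the last step left them, time stands still between calls to the robot, and variables do not carry over. Pictures are saved under pics/ and viewed, and the job is handed in when it is done.

Besides the shell and the picture viewer there is one more tool, called after "Call:" in YAML: its name, and indented under it one key for each argument. move_arm: Moves the arm, as the interface text tells. Its arguments: {"type":"object","properties":{"rows":{"type":"array"},"grip_force":{"type":"number"}},"required":["rows"]}

```bash
ls; mkdir -p pics; python3 - <<'E'
from rig import env
import cv2
o=env.get_obs()
print(o)
for n in ("scene","side","wrist"):
    c=env.get_calibration(n); print(n,c)
    cv2.imwrite(f"pics/{n}0.png",env.camera(n)[:,:,::-1])
E
```

```text
pics
{'t': 0.0, 'qpos': array([ 1.10528252,  0.70709001, -0.02758407,  1.48499794,  0.02198687,
        0.95086682, -0.07549978]), 'dq': array([ 0.00051674,  0.00138275,  0.00058515, -0.00108265,  0.00248894,
       -0.0011061 ,  0.00070901]), 'tau': array([ 1.52084722e-04, -8.83207941e+01,  1.23440210e+00, -2.36169773e+01,
        1.69268326e-02,  6.49801630e-03,  1.49970020e-05]), 'ee_pos': array([ 0.23635016, -0.52390948,  0.23883545]), 'eef_rot': array([ 9.77634889e-01,  2.10308683e-01, -1.32654956e-04, -5.13112382e-04]), 'force': array([ 0.11005748, -0.03308061,  1.1429072 ]), 'wrist_torque': array([-0.02828256,  0.04586123,  0.01902433]), 'opening': 0.9979037062724618}
scene {'fov_y': 42.586885828028926, 'cx': 308.0871465287301, 'cy': 195.0843751659608, 'D': array([-0.0777534,  0.       ,  0.       ,  0.       ,  0.       ]), 'R': array([[-0.83950981, -0.54290266,  0.02190829],
       [-0.28439316,  0.4046955 , -0.86910419],
       [ 0.46297279, -0.73585206, -0.49414364]]), 't': array([0.55525963, 0.25556588, 0.84119497])}
side {'fov_y': 42.06515978553275, 'cx': 319.896779273425, 'cy': 200.9943311880522, 'D': array([-0.00807581,  0.        ,  0.        ,  0.        ,  0.        ]), 'R': array([[ 0.99882131, -0.04535864,  0.01727958],
       [-0.01532746, -0.63252545, -0.7743879 ],
       [ 0.04605496,  0.77321029, -0.63247513]]), 't': array([-0.6550411 ,  0.0732072 ,  1.14328925])}
wrist {'fov_y': 67.56738131666611, 'cx': 314.3396822850735, 'cy': 203.44399962347757, 'D': array([-0.00665574,  0.        ,  0.        ,  0.        ,  0.        ]), 'tool_from_camera': array([[-4.46581038e-04, -9.66238074e-01, -2.57650508e-01,
         6.59463444e-02],
       [ 9.99999853e-01, -5.10516744e-04,  1.81252283e-04,
         5.19092848e-04],
       [-3.06667756e-04, -2.57650390e-01,  9.66238160e-01,
        -1.34539441e-01],
       [ 0.00000000e+00,  0.00000000e+00,  0.00000000e+00,
         1.00000000e+00]])}
```

View pics/scene0.png

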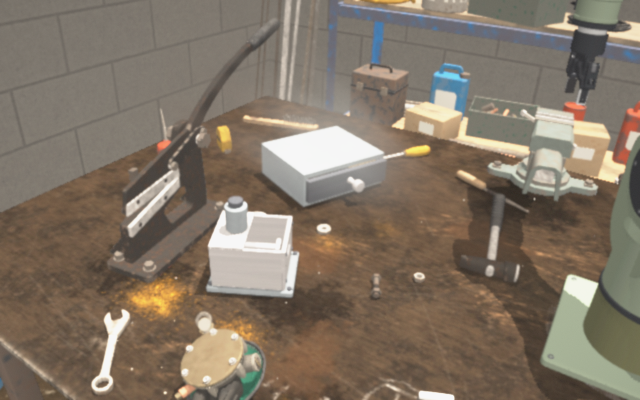

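View pics/side0.png

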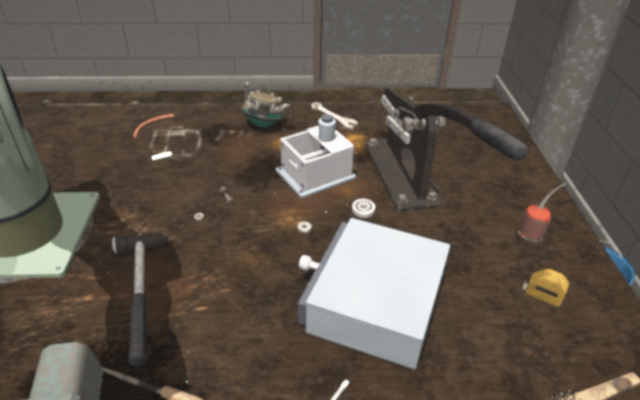

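View pics/wrist0.png

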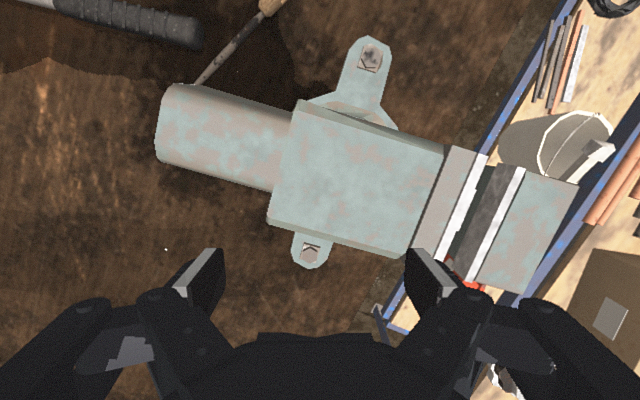

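The scene view shows the cabinet top around (325,160), with the knob at (357,185) and the white station at (250,250). In the side view the knob is at (305,263), the cabinet at (380,290) and the station at (317,160). I'll zoom in to measure corners.

```bash
cat > h.py <<'E'
from rig import env
import numpy as np, cv2
from scipy.spatial.transform import Rotation as Rot
def K(c,h=400):
    f=h/2/np.tan(np.radians(c["fov_y"])/2)
    return np.array([[f,0,c["cx"]],[0,f,c["cy"]],[0,0,1]])
def pose(name,obs=None):
    c=env.get_calibration(name)
    if name=="wrist":
        o=obs or env.get_obs(); T=np.eye(4);T[:3,:3]=Rot.from_quat(o["eef_rot"]).as_matrix();T[:3,3]=o["ee_pos"]
        W=T@np.array(c["tool_from_camera"]); return c,W[:3,:3],W[:3,3]
    R=np.array(c["R"]);return c,R.T,-R.T@c["t"]
def ray(name,uv,obs=None):
    c,R,o=pose(name,obs)
    p=cv2.undistortPoints(np.array([[uv]],float),K(c),np.array(c["D"]))[0,0]
    d=R@np.array([p[0],p[1],1]);return o,d/np.linalg.norm(d)
def onz(name,uv,z,obs=None):
    o,d=ray(name,uv,obs);return o+d*(z-o[2])/d[2]
def tri(rs):
    A=np.zeros((3,3));b=np.zeros(3)
    for o,d in rs:
        P=np.eye(3)-np.outer(d,d);A+=P;b+=P@o
    X=np.linalg.solve(A,b);return X,[np.linalg.norm((np.eye(3)-np.outer(d,d))@(X-o)) for o,d in rs]
def proj(name,X,obs=None):
    c,R,o=pose(name,obs)
    return cv2.projectPoints(np.array(X,float).reshape(-1,3),cv2.Rodrigues(R.T)[0],-R.T@o,K(c),np.array(c["D"]))[0][:,0]
def crop(src,dst,x0,y0,x1,y1,s):
    im=cv2.imread(src)[y0:y1,x0:x1];im=cv2.resize(im,None,fx=s,fy=s,interpolation=cv2.INTER_CUBIC)
    st=10 if s>=5 else 20
    for x in range((x0+st-1)//st*st,x1,st):
        cv2.line(im,((x-x0)*s,0),((x-x0)*s,6),(0,255,0),1);cv2.putText(im,str(x),((x-x0)*s,16),0,.35,(0,255,0),1)
    for y in range((y0+st-1)//st*st,y1,st):
        cv2.line(im,(0,(y-y0)*s),(6,(y-y0)*s),(0,255,0),1);cv2.putText(im,str(y),(8,(y-y0)*s+4),0,.35,(0,255,0),1)
    cv2.imwrite(dst,im)
E
python3 - <<'E'
from h import *
crop("pics/scene0.png","pics/sc.png",190,120,400,300,3)
crop("pics/side0.png","pics/si.png",260,100,460,370,2)
crop("pics/side0.png","pics/si2.png",270,105,370,200,6)
E
```

```text
(no output)
```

View pics/sc.png

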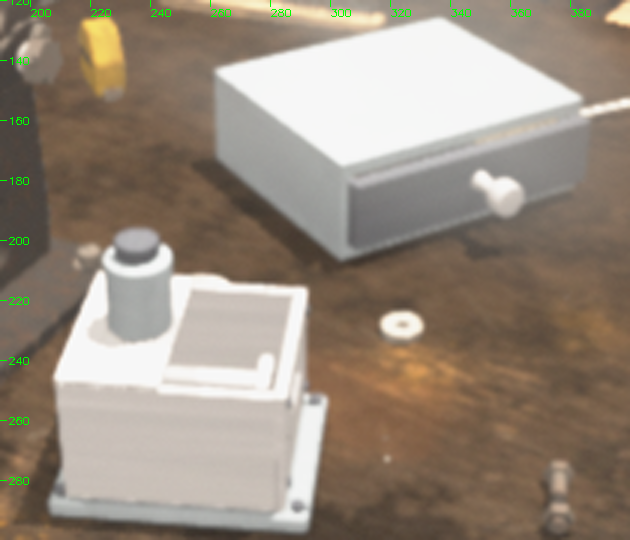

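View pics/si.png

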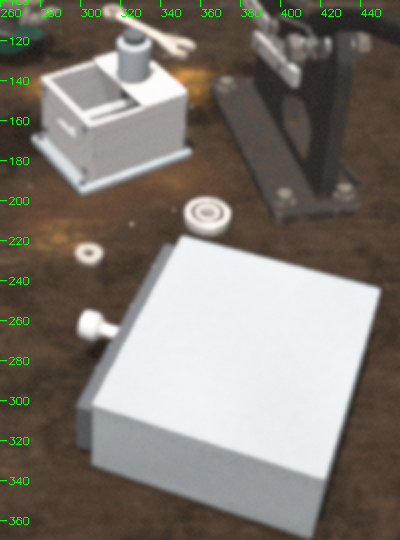

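View pics/si2.png

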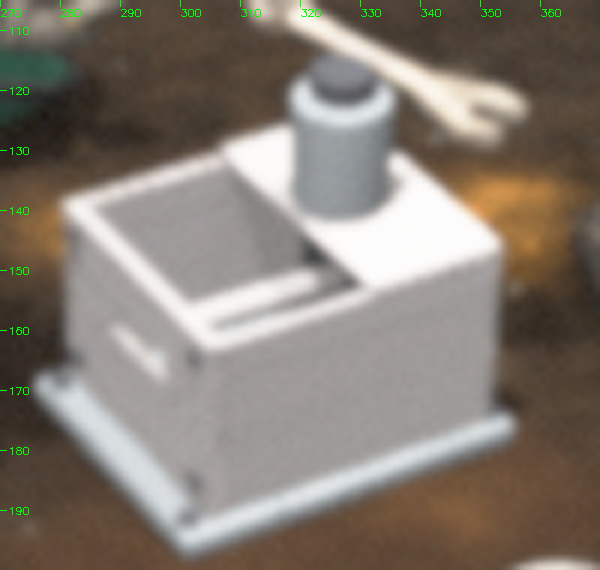

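```bash
python3 - <<'E'
from h import *
np.set_printoptions(precision=4,suppress=True)
print("cams",pose("scene")[2],pose("side")[2])
S=[onz("side",p,.085) for p in [(306.5,303.5),(350,218),(450,245),(423,340)]]
C=[onz("scene",p,.085) for p in [(384,152.3),(305,175.3),(261.7,143.3),(336.7,125.7)]]
print("cab side\n",np.array(S),"\nscene\n",np.array(C))
for Q in(S,C):
  print([np.linalg.norm(Q[i]-Q[(i+1)%4]) for i in range(4)], [np.degrees(np.arctan2(*(Q[(i+1)%4]-Q[i])[1::-1])) for i in range(4)])
print("knob",tri([ray("side",(305,262.5)),ray("scene",(358.3,185.3))]))
print("knob z", onz("side",(305,262.5),.047),onz("scene",(358.3,185.3),.047))
print("station front top side", onz("side",(304,163),.102),onz("side",(280.5,139.5),.102))
print("rear corners side", onz("side",(353,145),.102),onz("side",(334,125),.102))
print("scene front-near,front-far,back-far", onz("scene",(292.5,216.5),.102),onz("scene",(285,250.5),.102),onz("scene",(208.5,247.5),.102))
o,_=ray("side",(0,0))
a=onz("side",(289.5,160),.065);b=onz("side",(296.5,167.5),.065);print("slot",a,b)
E
```

```text
cams [0.1494 0.817  0.6256] [ 0.6027 -0.8674  0.7911]
cab side
 [[ 0.6183 -0.2834  0.085 ]
 [ 0.7139 -0.0612  0.085 ]
 [ 0.9027 -0.1464  0.085 ]
 [ 0.8055 -0.365   0.085 ]] 
scene
 [[ 0.6176 -0.2818  0.085 ]
 [ 0.7114 -0.0608  0.085 ]
 [ 0.9011 -0.1464  0.085 ]
 [ 0.8044 -0.3659  0.085 ]]
[np.float64(0.24193086710412026), np.float64(0.20722346910237716), np.float64(0.23918316882217616), np.float64(0.2041925784491333)] [np.float64(66.73062529601064), np.float64(-24.286349021750915), np.float64(-113.98810447670967), np.float64(156.47488471473312)]
[np.float64(0.24006487025427597), np.float64(0.2080946600296639), np.float64(0.23985724886424714), np.float64(0.20482580343975937)] [np.float64(67.00719387973436), np.float64(-24.27468889432382), np.float64(-113.7726579242332), np.float64(155.76915825804423)]
knob (array([ 0.6185, -0.1503,  0.0484]), [np.float64(0.00025147541490790054), np.float64(0.0002514754149080758)])
knob z [ 0.6188 -0.1488  0.047 ] [ 0.6194 -0.1527  0.047 ]
station front top side [0.6226 0.1138 0.102 ] [0.5674 0.2147 0.102 ]
rear corners side [0.7427 0.1869 0.102 ] [0.7029 0.2807 0.102 ]
scene front-near,front-far,back-far [0.6193 0.1244 0.102 ] [0.5672 0.2236 0.102 ] [0.6818 0.2924 0.102 ]
slot [0.5886 0.18   0.065 ] [0.6054 0.1482 0.065 ]
```

```bash
cat >> h.py <<'E'
def go(xyz,psi,o=None):
    o=o or env.get_obs()
    R=Rot.from_quat(o["eef_rot"]);p=np.radians(psi)
    T=Rot.from_matrix(np.array([[np.cos(p),np.sin(p),0],[np.sin(p),-np.cos(p),0],[0,0,-1]]))
    print("t",round(o["t"],2),"xyz",np.round(R.inv().apply(np.array(xyz)-o["ee_pos"])*1000,1),"rot",np.round((R.inv()*T).as_rotvec(degrees=True),1),
      "now",np.round(o["ee_pos"],4),"F",np.round(o["force"],1),"open",round(o["opening"],3))
E
python3 -c "
from h import *
go([.6185,-.1503,.15],-23.8)"
```

```text
t 0.15 xyz [ 502.  -183.4   89.1] rot [-0.   0.  48.1] now [ 0.2364 -0.524   0.239 ] F [-1.6 -0.2 -0.3] open 1.002
```

Call:
move_arm:
  rows:
    - {"xyz":[45,-17,0],"rot":[0,0,5],"claw":1}
    - {"xyz":[90,-33,10],"rot":[0,0,10],"claw":1}
    - {"xyz":[135,-50,20],"rot":[0,0,15],"claw":1}
    - {"xyz":[180,-66,30],"rot":[0,0,20],"claw":1}
    - {"xyz":[225,-83,40],"rot":[0,0,25],"claw":1}
    - {"xyz":[270,-99,50],"rot":[0,0,30],"claw":1}
    - {"xyz":[315,-116,60],"rot":[0,0,35],"claw":1}
    - {"xyz":[360,-132,70],"rot":[0,0,40],"claw":1}
    - {"xyz":[405,-149,80],"rot":[0,0,44],"claw":1}
    - {"xyz":[450,-165,89],"rot":[0,0,48],"claw":1}
    - {"xyz":[490,-180,89],"rot":[0,0,48],"claw":1}
    - {"xyz":[502,-183,89],"rot":[0,0,48],"claw":1}

```text
t: 1.35
ee_pos: [0.6211, -0.1457, 0.1491]
eef_rot: [0.979, -0.203, -0.0, -0.001]
force: [-1.1, -1.5, 0.0]
opening: 0.995
```

```bash
python3 -c "
from h import *
o=env.get_obs();im=env.camera('wrist');cv2.imwrite('pics/w1.png',im[:,:,::-1])
go([.6185,-.1503,.036],-23.8,o)
print(proj('wrist',[[.6185,-.1503,.047]],o))"
```

```text
t 1.35 xyz [ -0.3   5.5 113. ] rot [-0.1  0.1  0.4] now [ 0.6211 -0.1457  0.1491] F [-1.1 -1.5  0. ] open 0.995
[[321.37709985 207.39673806]]
```

View pics/w1.png

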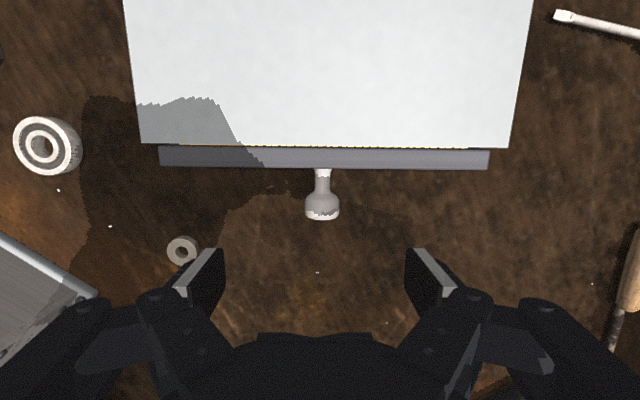

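The knob head shows at (322,208), against a prediction of (321,207). Next I descend and grip it.

Call:
move_arm:
  rows:
    - {"xyz":[0,5,20],"rot":[0,0,0],"claw":1}
    - {"xyz":[0,5.5,50],"rot":[0,0,0],"claw":1}
    - {"xyz":[0,5.5,80],"rot":[0,0,0],"claw":0.9}
    - {"xyz":[0,5.5,102],"rot":[0,0,0],"claw":0.8}
    - {"xyz":[0,5.5,112],"rot":[0,0,0],"claw":0.6}
    - {"xyz":[0,5.5,113],"rot":[0,0,0],"claw":0.3}
    - {"xyz":[0,5.5,113],"rot":[0,0,0],"claw":0.1}
    - {"xyz":[0,5.5,113],"rot":[0,0,0],"claw":0.1}
    - {"xyz":[0,5.5,113],"rot":[0,0,0],"claw":0.1}
    - {"xyz":[0,5.5,113],"rot":[0,0,0],"claw":0.1}
  grip_force: 40

```text
t: 2.4
ee_pos: [0.6193, -0.1511, 0.0369]
eef_rot: [0.979, -0.203, 0.0, -0.001]
force: [-1.1, 1.4, 5.0]
opening: 0.303
```

```bash
python3 -c "
from h import *
o=env.get_obs()
go([.6185-.137,-.1503+.0605,.036],-23.8,o)
im=env.camera('wrist');cv2.imwrite('pics/w2.png',im[:,:,::-1])"
```

```text
t 2.4 xyz [-150.8   -1.5    0.9] rot [-0.1  0.   0.4] now [ 0.6193 -0.1511  0.0369] F [-1.1  1.4  5. ] open 0.303
```

View pics/w2.png

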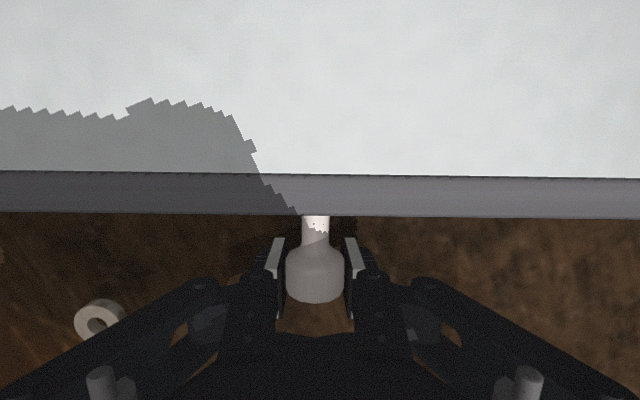

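Gripped: the jaws show either side of the knob head at (315,270). Now I pull.

Call:
move_arm:
  rows:
    - {"xyz":[-5,0,0],"rot":[0,0,0],"claw":0.1}
    - {"xyz":[-18,0,0],"rot":[0,0,0],"claw":0.1}
    - {"xyz":[-34,0,0],"rot":[0,0,0],"claw":0.1}
    - {"xyz":[-50,0,0],"rot":[0,0,0],"claw":0.1}
    - {"xyz":[-66,0,0],"rot":[0,0,0],"claw":0.1}
    - {"xyz":[-82,-1,0],"rot":[0,0,0],"claw":0.1}
    - {"xyz":[-98,-1,0],"rot":[0,0,0],"claw":0.1}
    - {"xyz":[-114,-1,0],"rot":[0,0,0],"claw":0.1}
    - {"xyz":[-128,-1,0],"rot":[0,0,0],"claw":0.1}
    - {"xyz":[-138,-1,0],"rot":[0,0,0],"claw":0.1}
    - {"xyz":[-144,-1,0],"rot":[0,0,0],"claw":0.1}
    - {"xyz":[-147,-1,0],"rot":[0,0,0],"claw":0.1}

```text
t: 3.65
ee_pos: [0.4847, -0.0909, 0.037]
eef_rot: [0.979, -0.203, 0.0, -0.002]
force: [17.2, 0.7, -12.2]
opening: 0.307
```

```bash
python3 -c "
from h import *
o=env.get_obs()
go([.6193-.137,-.1511+.0605,.036],-23.8,o);print(np.linalg.norm(o['ee_pos'][:2]-[.6193,-.1511]),Rot.from_quat(o['eef_rot']).inv().apply(o['force']))"
```

```text
t 3.65 xyz [-2.3  0.7  1. ] rot [-0.2 -0.   0.4] now [ 0.4847 -0.0909  0.037 ] F [ 17.2   0.7 -12.2] open 0.307
0.1474766828056378 [15.5148118  -7.46158396 12.21813118]
```

Call:
move_arm:
  rows:
    - {"xyz":[-1,0,0],"rot":[0,0,0],"claw":0.1}
    - {"xyz":[-2,0,0],"rot":[0,0,0],"claw":0.1}
    - {"xyz":[-3,0,0],"rot":[0,0,0],"claw":0.1}
    - {"xyz":[-3,0,0],"rot":[0,0,0],"claw":0.1}

```text
t: 4.05
ee_pos: [0.4847, -0.0909, 0.0372]
eef_rot: [0.979, -0.203, 0.004, -0.001]
force: [18.8, -5.2, -21.5]
opening: 0.304
```

```bash
python3 -c "
from h import *
o=env.get_obs()
go([.6193-.137,-.1511+.0605,.036],-23.8,o);print(np.linalg.norm(o['ee_pos'][:2]-[.6193,-.1511]),Rot.from_quat(o['eef_rot']).inv().apply(o['force']))
cv2.imwrite('pics/w3.png',env.camera('wrist')[:,:,::-1])
cv2.imwrite('pics/s3.png',env.camera('side')[:,:,::-1])"
```

```text
t 4.05 xyz [-2.4  0.7  1.1] rot [-0.2 -0.4  0.4] now [ 0.4847 -0.0909  0.0372] F [ 18.8  -5.2 -21.5] open 0.304
0.1474298844968464 [19.12251005 -2.63714116 21.66635737]
```

View pics/w3.png

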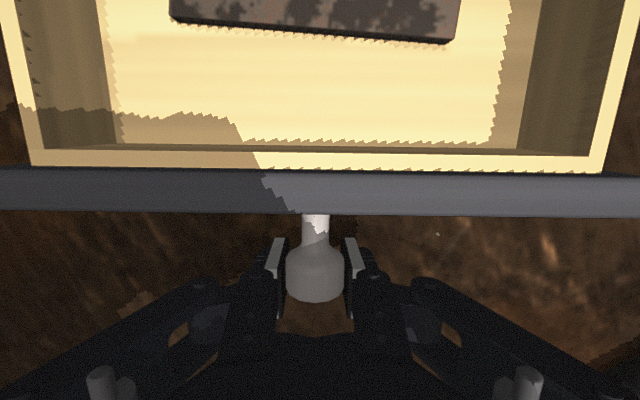

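View pics/s3.png

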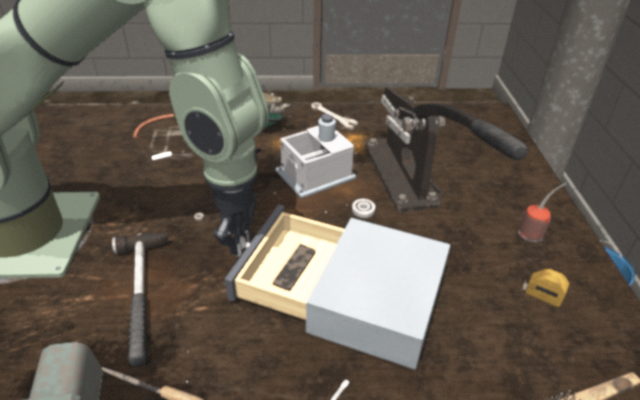

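The drawer is at its stop: pulling with 19 N gives no further motion. The side view shows the bar at about (294,267) on the drawer floor. I'll release, rise and look from above.

Call:
move_arm:
  rows:
    - {"xyz":[-1,0,0],"rot":[0,0,0],"claw":0.4}
    - {"xyz":[-1,0,0],"rot":[0,0,0],"claw":0.8}
    - {"xyz":[-1,0,0],"rot":[0,0,0],"claw":1}
    - {"xyz":[-1,0,0],"rot":[0,0,0],"claw":1}
    - {"xyz":[-1,0,-20],"rot":[0,0,0],"claw":1}
    - {"xyz":[-1,0,-50],"rot":[0,0,0],"claw":1}
    - {"xyz":[-1,0,-80],"rot":[0,0,0],"claw":1}
    - {"xyz":[15,0,-110],"rot":[0,0,0],"claw":1}
    - {"xyz":[40,0,-135],"rot":[0,0,0],"claw":1}
    - {"xyz":[55,0,-150],"rot":[0,0,0],"claw":1}
    - {"xyz":[55,0,-150],"rot":[0,0,0],"claw":1}

```text
t: 5.25
ee_pos: [0.5355, -0.1134, 0.1891]
eef_rot: [0.979, -0.203, 0.006, -0.001]
force: [-0.1, -0.5, -0.6]
opening: 1.004
```

```bash
python3 -c "
from h import *
o=env.get_obs();print(o['t'],o['ee_pos'],o['force'])
cv2.imwrite('pics/w4.png',env.camera('wrist')[:,:,::-1])
cv2.imwrite('pics/c4.png',env.camera('scene')[:,:,::-1])
np.save('o4.npy',o,allow_pickle=True)"
```

```text
5.25 [ 0.5354819  -0.11337862  0.18909661] [-0.08748711 -0.46211937 -0.59079339]
```

View pics/w4.png

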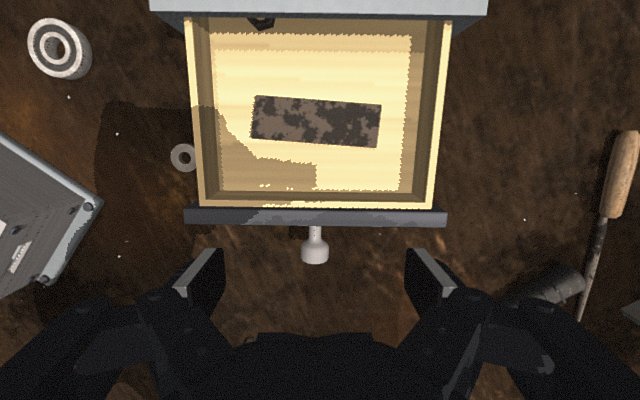

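View pics/c4.png

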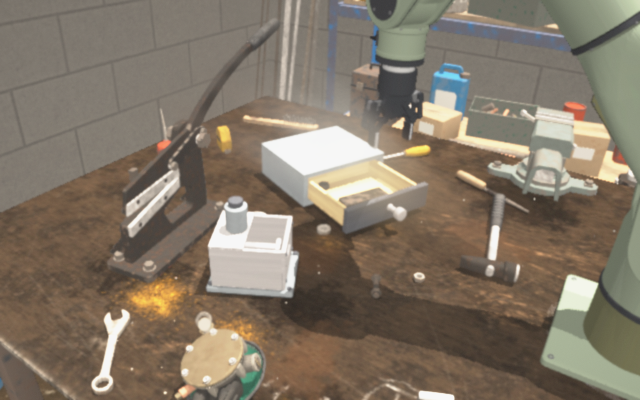

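The wrist view shows the bar at (315,121), with corners near (255,96), (381,103), (376,148) and (250,140). It lies across the slide direction, not along it as the task text says, so I'll grip according to the picture. Now I'll measure it.

```bash
python3 -c "
from h import *
o=np.load('o4.npy',allow_pickle=True).item()
im=cv2.imread('pics/w4.png');hsv=cv2.cvtColor(im,cv2.COLOR_BGR2HSV)
m=(((hsv[:,:,2]<140)&(hsv[:,:,1]<90))*255).astype(np.uint8)
r=np.zeros_like(m);r[75:165,235:400]=m[75:165,235:400];r=cv2.morphologyEx(r,cv2.MORPH_CLOSE,np.ones((5,5)));r=cv2.morphologyEx(r,cv2.MORPH_OPEN,np.ones((5,5)))
c=max(cv2.findContours(r,0,1)[0],key=cv2.contourArea)
v=im.copy();cv2.drawContours(v,[c],-1,(0,255,0),1);cv2.imwrite('pics/w4b.png',v[60:180,220:420].repeat(3,0).repeat(3,1))
P=np.array([onz('wrist',p[0],.032,o)[:2] for p in c.astype(float)])
rc=cv2.minAreaRect((P*1000).astype(np.float32));b=cv2.boxPoints(rc);print(rc,b)
e=max([(b[1]-b[0]),(b[2]-b[1])],key=np.linalg.norm);print('len dir',np.degrees(np.arctan2(e[1],e[0])))
s=np.array(cv2.minAreaRect((P*1000).astype(np.float32))[0])
q=im[75:165,235:400]
"
```

```text
((599.8335571289062, -140.95664978027344), (119.976318359375, 39.27055740356445), 62.227149963378906) [[ 554.5077   -184.88489 ]
 [ 589.2544   -203.18369 ]
 [ 645.1594    -97.02841 ]
 [ 610.4127    -78.729614]]
len dir 62.227158
```

View pics/w4b.png

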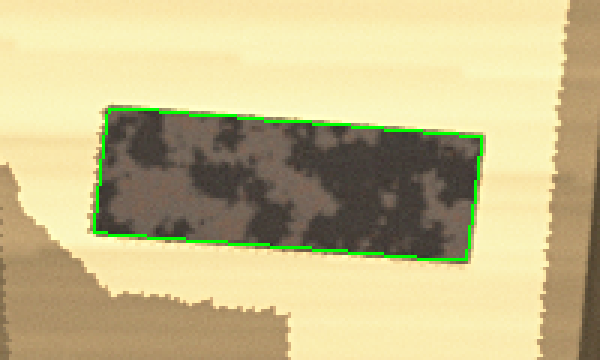

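The bar measures 120 x 39 mm, with its centre at (0.600,-0.141) and its length at 62.2° in the world frame.

```bash
python3 -c "
from h import *
go([.5998,-.1410,.12],62.2)"
```

```text
t 5.35 xyz [71.9  0.1 67.5] rot [  0.1  -0.4 -85.6] now [ 0.5334 -0.1124  0.187 ] F [-0.1  0.9  0.1] open 0.999
```

Call:
move_arm:
  rows:
    - {"xyz":[10,0,0],"rot":[0,0,-8],"claw":1}
    - {"xyz":[20,0,0],"rot":[0,0,-16],"claw":0.9}
    - {"xyz":[30,0,5],"rot":[0,0,-24],"claw":0.7}
    - {"xyz":[40,0,10],"rot":[0,0,-32],"claw":0.7}
    - {"xyz":[50,0,20],"rot":[0,0,-40],"claw":0.7}
    - {"xyz":[60,0,30],"rot":[0,0,-48],"claw":0.7}
    - {"xyz":[70,0,40],"rot":[0,0,-56],"claw":0.7}
    - {"xyz":[72,0,50],"rot":[0,0,-64],"claw":0.7}
    - {"xyz":[72,0,60],"rot":[0,0,-72],"claw":0.7}
    - {"xyz":[72,0,67],"rot":[0,0,-80],"claw":0.7}
    - {"xyz":[72,0,67],"rot":[0,-0.4,-85.6],"claw":0.7}
    - {"xyz":[72,0,67],"rot":[0,-0.4,-85.6],"claw":0.7}

```text
t: 6.55
ee_pos: [0.599, -0.1404, 0.1194]
eef_rot: [0.856, 0.518, -0.001, -0.0]
force: [-0.2, -0.3, 0.0]
opening: 0.699
```

```bash
python3 -c "
from h import *
o=env.get_obs();go([.5998,-.1410,.03],62.2,o);print(o['qpos'])
cv2.imwrite('pics/w5.png',env.camera('wrist')[:,:,::-1])
print(proj('wrist',[[.5545,-.1849,.032],[.5893,-.2032,.032],[.6452,-.0970,.032],[.6104,-.0787,.032]],o))"
```

```text
t 6.55 xyz [-0.1  1.1 89.4] rot [-0.   0.   0.1] now [ 0.599  -0.1404  0.1194] F [-0.2 -0.3  0. ] open 0.699
[ 0.22792781  0.91741487 -0.10639249  1.45657267  0.12163038  0.77494353
 -0.40682874]
[[290.58474157 280.87831026]
 [338.18401678 280.92452927]
 [341.83660075 131.53121177]
 [287.3859155  131.47852419]]
```

View pics/w5.png

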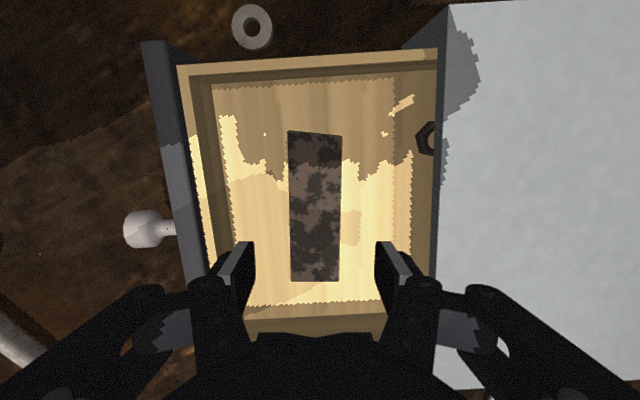

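The picture agrees with the prediction: the bar spans columns 288-341 and rows 131-281, centred between the jaws. I'll descend and grip it.

Call:
move_arm:
  rows:
    - {"xyz":[0,1,20],"rot":[0,0,0],"claw":0.7}
    - {"xyz":[0,1,45],"rot":[0,0,0],"claw":0.7}
    - {"xyz":[0,1,68],"rot":[0,0,0],"claw":0.7}
    - {"xyz":[0,1,82],"rot":[0,0,0],"claw":0.7}
    - {"xyz":[0,1,89],"rot":[0,0,0],"claw":0.7}
    - {"xyz":[0,1,89],"rot":[0,0,0],"claw":0.7}

```text
t: 7.2
ee_pos: [0.5998, -0.1409, 0.0304]
eef_rot: [0.857, 0.515, -0.001, -0.0]
force: [0.1, 0.4, 0.6]
opening: 0.696
```

Call:
move_arm:
  rows:
    - {"xyz":[0,0,0],"rot":[0,0,0],"claw":0.5}
    - {"xyz":[0,0,0],"rot":[0,0,0],"claw":0.4}
    - {"xyz":[0,0,0],"rot":[0,0,0],"claw":0.3}
    - {"xyz":[0,0,0],"rot":[0,0,0],"claw":0.2}
    - {"xyz":[0,0,0],"rot":[0,0,0],"claw":0.2}
  grip_force: 60

```text
t: 7.7
ee_pos: [0.6006, -0.141, 0.0316]
eef_rot: [0.857, 0.515, 0.0, 0.001]
force: [0.6, -0.0, 4.8]
opening: 0.445
```

```bash
python3 -c "
from h import *
o=env.get_obs();go([.5998,-.1410,.13],62.2,o)
cv2.imwrite('pics/w6.png',env.camera('wrist')[:,:,::-1])"
```

```text
t 7.7 xyz [ -0.4  -0.5 -98.4] rot [ 0.1  0.  -0.2] now [ 0.6006 -0.141   0.0316] F [ 0.6 -0.   4.8] open 0.445
```

View pics/w6.png

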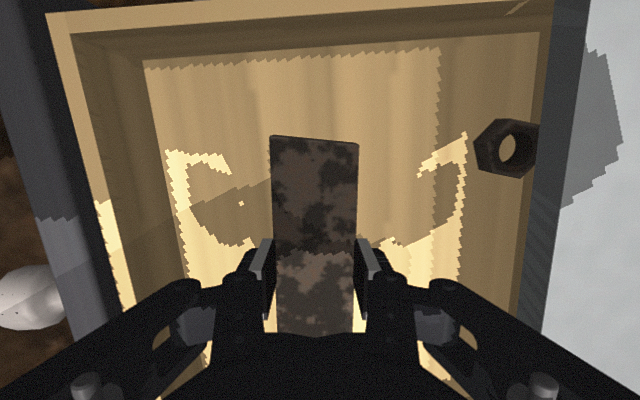

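Opening 0.445 is about 38 mm, consistent with the 40 mm bar. I'll lift straight up.

Call:
move_arm:
  rows:
    - {"xyz":[0,0,-3],"rot":[0,0,0],"claw":0.2}
    - {"xyz":[0,0,-10],"rot":[0,0,0],"claw":0.2}
    - {"xyz":[0,0,-22],"rot":[0,0,0],"claw":0.2}
    - {"xyz":[0,0,-36],"rot":[0,0,0],"claw":0.2}
    - {"xyz":[0,0,-52],"rot":[0,0,0],"claw":0.2}
    - {"xyz":[0,0,-68],"rot":[0,0,0],"claw":0.2}
    - {"xyz":[0,0,-84],"rot":[0,0,0],"claw":0.2}
    - {"xyz":[0,0,-100],"rot":[0,0,0],"claw":0.2}
    - {"xyz":[0,0,-112],"rot":[0,0,0],"claw":0.2}
    - {"xyz":[0,0,-118],"rot":[0,0,0],"claw":0.2}
    - {"xyz":[0,0,-118],"rot":[0,0,0],"claw":0.2}

```text
t: 8.85
ee_pos: [0.6006, -0.141, 0.1505]
eef_rot: [0.857, 0.515, 0.001, 0.001]
force: [0.2, -0.7, -4.1]
opening: 0.441
```

```bash
python3 -c "
from h import *
o=env.get_obs();go([.5998,-.1410,.13],62.2,o)
for n in ('wrist','side','scene'):cv2.imwrite(f'pics/{n}7.png',env.camera(n)[:,:,::-1])
crop('pics/wrist7.png','pics/w7c.png',220,110,420,260,4)
print(proj('side',o['ee_pos']),proj('scene',o['ee_pos']))
crop('pics/side7.png','pics/s7c.png',210,130,410,330,3)
crop('pics/scene7.png','pics/c7c.png',260,50,460,250,3)
"
```

```text
t 8.85 xyz [-0.4 -0.8 20.5] rot [ 0.1 -0.  -0.2] now [ 0.6006 -0.141   0.1505] F [ 0.2 -0.7 -4.1] open 0.441
[[295.08288718 220.72122447]] [[366.45546203 149.10823879]]
```

View pics/wrist7.png

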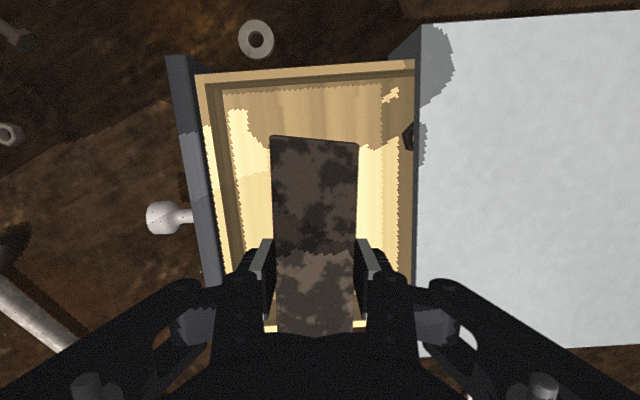

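View pics/s7c.png

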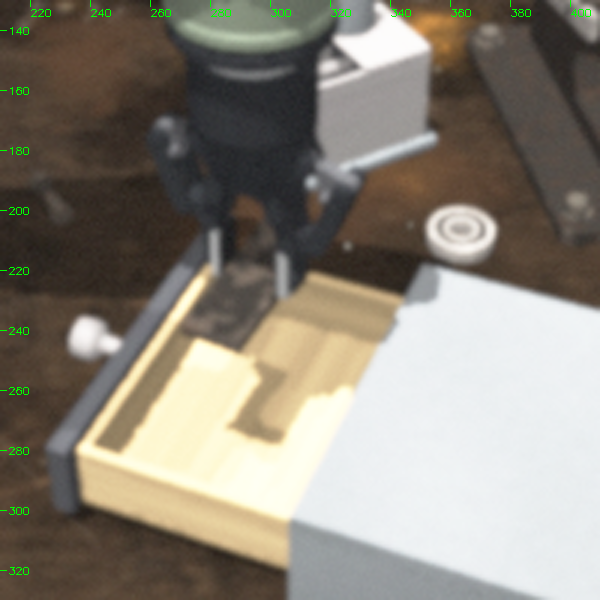

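View pics/c7c.png

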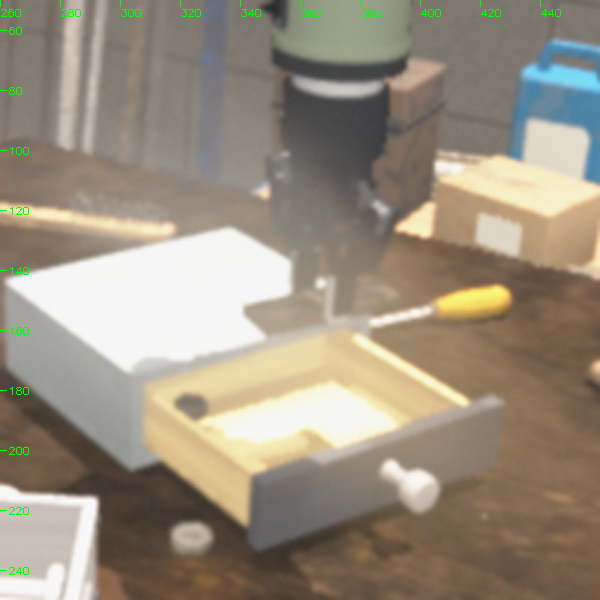

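The bar is held, and the drawer stayed open with the nut still inside. The bar's end edge looks slightly skewed in the wrist view, from (270,136) to (358,145). I'll quantify its pose in the tool frame before inserting.

```bash
python3 -c "
from h import *
np.set_printoptions(precision=1,suppress=True)
crop('pics/wrist7.png','pics/w7c.png',240,120,390,220,5)
crop('pics/w5.png','pics/w5c.png',260,110,370,300,3)
c=env.get_calibration('wrist');T=np.array(c['tool_from_camera'])
def ont(uv,zt):
    p=cv2.undistortPoints(np.array([[uv]],float),K(c),np.array(c['D']))[0,0]
    d=T[:3,:3]@[p[0],p[1],1];o=T[:3,3];return (o+d*(zt-o[2])/d[2])*1000
for zt in (-.005,0.,.005):
  print(zt,[ont(p,zt) for p in [(270.5,136),(358,145.5),(354,245),(273,235),(277,300),(353.5,300)]])
"
```

```text
-0.005 [array([ 60.4, -17.6,  -5. ]), array([56.5, 19.6, -5. ]), array([10.8, 19.4, -5. ]), array([ 15.8, -18.1,  -5. ]), array([-18.2, -17.4,  -5. ]), array([-18.2,  20.2,  -5. ])]
0.0 [array([ 60.2, -18.3,   0. ]), array([56.1, 20.3,  0. ]), array([ 8.7, 20.1,  0. ]), array([ 13.9, -18.9,   0. ]), array([-21.4, -18.1,   0. ]), array([-21.5,  20.9,   0. ])]
0.005 [array([ 60., -19.,   5.]), array([55.8, 21. ,  5. ]), array([ 6.6, 20.9,  5. ]), array([ 12. , -19.6,   5. ]), array([-24.7, -18.8,   5. ]), array([-24.7,  21.7,   5. ])]
```

View pics/w7c.png

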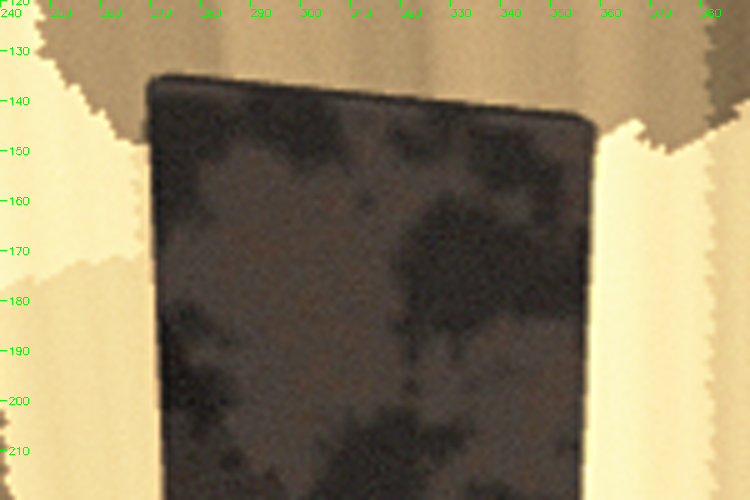

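View pics/w5c.png

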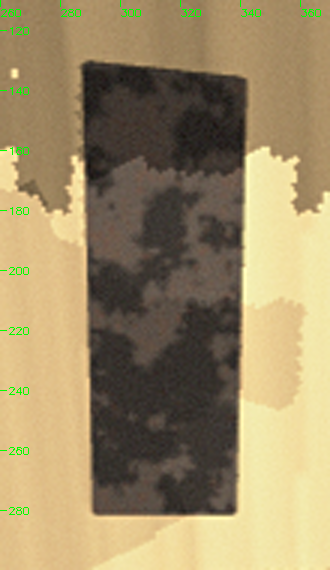

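The bar's leading end is cut at about 5°, which was already visible in w5 before gripping. It is not tilted in the grip, and its sides are parallel to tool x. Next I move to the station's front, keeping high, to look at the box edges.

```bash
python3 -c "
from h import *
go([.498,.112,.21],29.5)"
```

```text
t 9.0 xyz [ 175.4 -208.7  -61.2] rot [ 0.   0.  32.5] now [ 0.6001 -0.1408  0.149 ] F [-0.4  0.2 -3.7] open 0.447
```

Call:
move_arm:
  rows:
    - {"xyz":[0,-5,-20],"rot":[0,0,0],"claw":0.2}
    - {"xyz":[10,-20,-40],"rot":[0,0,3],"claw":0.2}
    - {"xyz":[30,-40,-55],"rot":[0,0,7],"claw":0.2}
    - {"xyz":[52,-65,-61],"rot":[0,0,12],"claw":0.2}
    - {"xyz":[76,-92,-61],"rot":[0,0,17],"claw":0.2}
    - {"xyz":[100,-120,-61],"rot":[0,0,22],"claw":0.2}
    - {"xyz":[124,-148,-61],"rot":[0,0,27],"claw":0.2}
    - {"xyz":[146,-174,-61],"rot":[0,0,31],"claw":0.2}
    - {"xyz":[163,-194,-61],"rot":[0,0,32.5],"claw":0.2}
    - {"xyz":[172,-205,-61],"rot":[0,0,32.5],"claw":0.2}
    - {"xyz":[175,-209,-61],"rot":[0,0,32.5],"claw":0.2}
    - {"xyz":[175,-209,-61],"rot":[0,0,32.5],"claw":0.2}

```text
t: 10.2
ee_pos: [0.4977, 0.1114, 0.2097]
eef_rot: [0.967, 0.255, -0.0, 0.001]
force: [0.6, -1.0, -3.5]
opening: 0.444
```

```bash
python3 -c "
from h import *
o=env.get_obs();go([.498,.112,.21],29.5,o);np.save('o8.npy',o,allow_pickle=True)
for n in ('wrist','side'):cv2.imwrite(f'pics/{n}8.png',env.camera(n)[:,:,::-1])
crop('pics/side8.png','pics/s8c.png',255,105,375,205,6)
"
```

```text
t 10.2 xyz [ 0.6 -0.4 -0.3] rot [0.1 0.  0.1] now [0.4977 0.1114 0.2097] F [ 0.6 -1.  -3.5] open 0.444
```

View pics/wrist8.png

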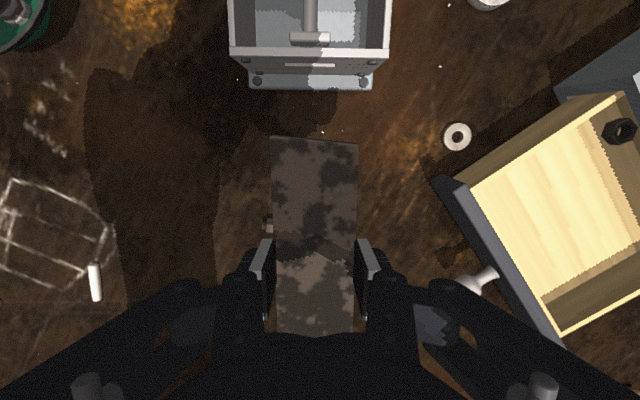

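View pics/s8c.png

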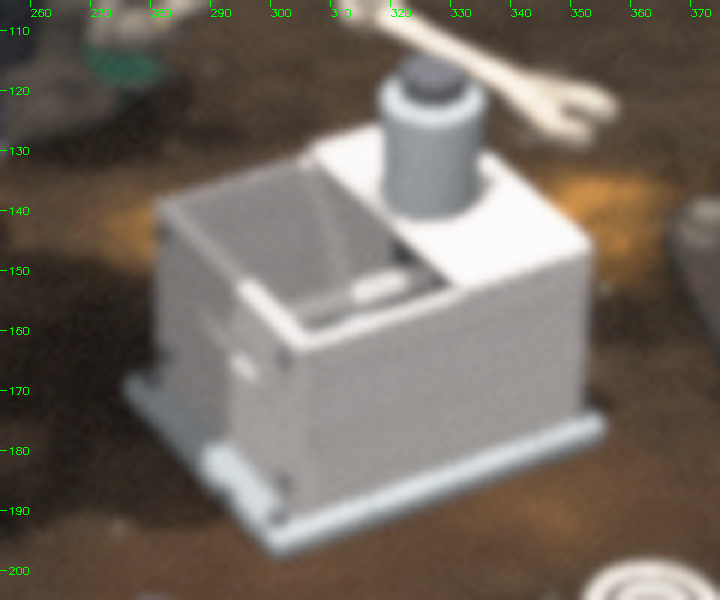

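The wrist view shows the station front: the top front edge at row 50-60, the slot at about (310,65), and the stop with its rod at (310,38). I'll zoom in.

```bash
python3 -c "
from h import *
crop('pics/wrist8.png','pics/w8c.png',220,0,400,100,4)
"
```

```text
(no output)
```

View pics/w8c.png

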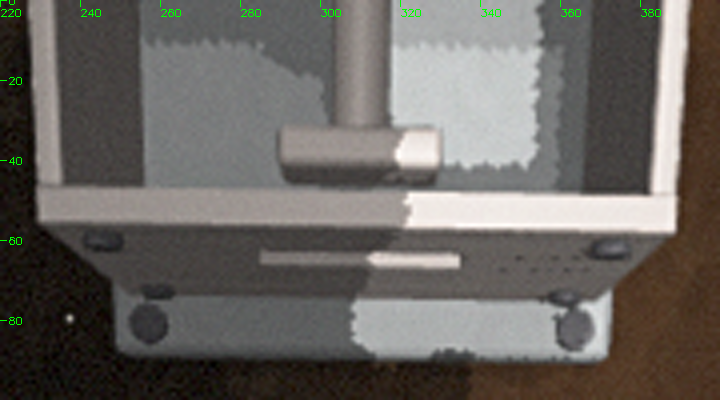

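```bash
python3 -c "
from h import *
np.set_printoptions(precision=4,suppress=True)
o=np.load('o8.npy',allow_pickle=True).item()
R=Rot.from_quat(o['eef_rot']);tf=lambda X:R.inv().apply(X-o['ee_pos'])*1000
def seg(a,b,z):
    A=onz('wrist',a,z,o);B=onz('wrist',b,z,o);d=B-A;print(z,'mid',(A+B)/2,'len',np.linalg.norm(d),'w ang',np.degrees(np.arctan2(d[1],d[0]))+90,'tool mid',tf((A+B)/2), 'tool ang',np.degrees(np.arctan2(*(tf(B)-tf(A))[:2])))
seg((229.5,55),(388.8,58),.102)
seg((285,66),(334.8,67),.058)
seg((285,62.5),(334.8,63.3),.062)
seg((249.8,88.5),(372.2,89.8),.012)
seg((289.5,32),(330,32.3),.074)
# side & scene estimates
for a,b in [(onz('side',(304,163),.102),onz('side',(280.5,139.5),.102)),(onz('scene',(292.5,216.5),.102),onz('scene',(285,250.5),.102))]: print((a+b)/2,np.linalg.norm(a-b))
"
```

```text
0.102 mid [0.5955 0.1703 0.102 ] len 0.11828561696921293 w ang 28.566403190652743 tool mid [114.2418  -3.0755 107.5935] tool ang -1.0069897451163736
0.058 mid [0.596  0.1707 0.058 ] len 0.04402185102967902 w ang 28.49185857189326 tool mid [114.866   -3.2052 151.593 ] tool ang -1.0815343894991993
0.062 mid [0.5979 0.1717 0.062 ] len 0.04328303616582341 w ang 28.707554998820136 tool mid [117.0747  -3.1417 147.5919] tool ang -0.8658378886979052
0.012 mid [0.5841 0.1633 0.012 ] len 0.12786981020772734 w ang 28.97995463799512 tool mid [100.8944  -2.7242 197.601 ] tool ang -0.593438157398733
0.074 mid [0.6162 0.1819 0.074 ] len 0.03291673013852779 w ang 29.178919815144134 tool mid [137.9507  -3.0138 135.5809] tool ang -0.39447291379094407
[0.595  0.1643 0.102 ] 0.11499402522004548
[0.5932 0.174  0.102 ] 0.11199306991278893
```

The window lines agree: x direction about 28.8°, front-face centre about (0.596,0.1705), slot width 44.0 mm measured. I'll come down to window height with the bar end about 20 mm short of the face, then compare bar and slot in the same picture.

```bash
python3 -c "
from h import *
go([.5252,.1329,.0696],28.8)"
```

```text
t 10.3 xyz [ 34.8  -6.3 140.1] rot [0.1 0.  0.7] now [0.498  0.1104 0.2097] F [-0.9 -0.  -3.5] open 0.445
```

Call:
move_arm:
  rows:
    - {"xyz":[0,-3,15],"rot":[0,0,0.7],"claw":0.2}
    - {"xyz":[0,-6,38],"rot":[0,0,0.7],"claw":0.2}
    - {"xyz":[0,-6,62],"rot":[0,0,0.7],"claw":0.2}
    - {"xyz":[8,-6,86],"rot":[0,0,0.7],"claw":0.2}
    - {"xyz":[16,-6,108],"rot":[0,0,0.7],"claw":0.2}
    - {"xyz":[24,-6,124],"rot":[0,0,0.7],"claw":0.2}
    - {"xyz":[31,-6.3,134],"rot":[0,0,0.7],"claw":0.2}
    - {"xyz":[35,-6.3,140],"rot":[0.1,0,0.7],"claw":0.2}
    - {"xyz":[35,-6.3,140],"rot":[0.1,0,0.7],"claw":0.2}
    - {"xyz":[35,-6.3,140],"rot":[0.1,0,0.7],"claw":0.2}

```text
t: 11.3
ee_pos: [0.5255, 0.1326, 0.0703]
eef_rot: [0.969, 0.248, -0.0, -0.0]
force: [-0.3, 0.2, -3.2]
opening: 0.444
```

```bash
python3 -c "
from h import *
o=env.get_obs();go([.5252,.1329,.0696],28.8,o);np.save('o9.npy',o,allow_pickle=True)
for n in ('wrist','side'):cv2.imwrite(f'pics/{n}9.png',env.camera(n)[:,:,::-1])
crop('pics/side9.png','pics/s9c.png',255,105,375,205,6)
crop('pics/wrist9.png','pics/w9c.png',220,50,400,200,4)
"
```

```text
t 11.3 xyz [-0.2 -0.4  0.7] rot [-0. -0. -0.] now [0.5255 0.1326 0.0703] F [-0.3  0.2 -3.2] open 0.444
```

View pics/wrist9.png

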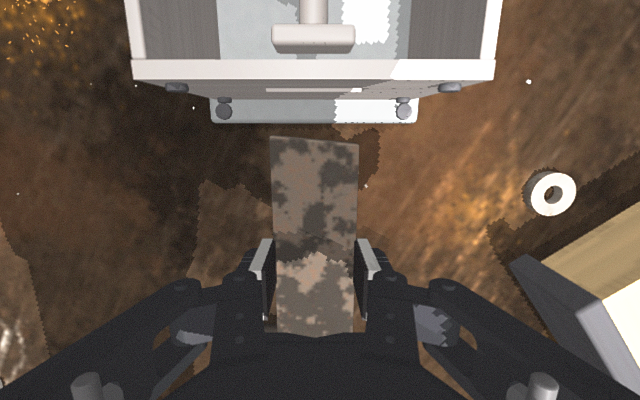

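View pics/w9c.png

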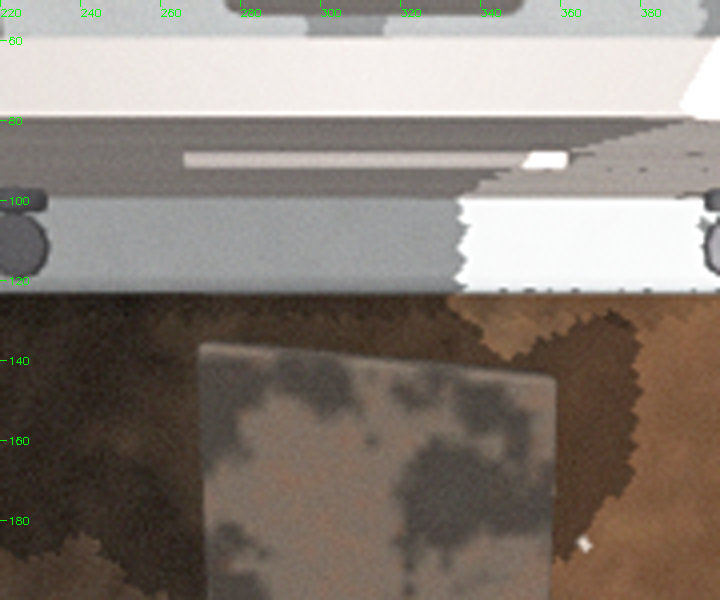

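View pics/s9c.png

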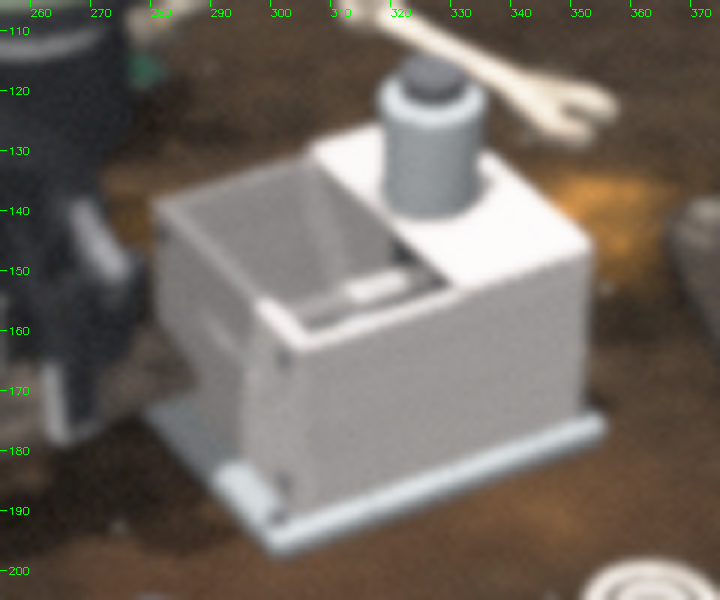

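The wrist view shows slot columns 265.3-361.5 (mid 313.4) and bar-end columns 269.1-358.6 (mid 313.9), so they line up within 0.3 mm, and the face edge is square to the tool. Next is a height check in the side view.

```bash
python3 -c "
from h import *
o=np.load('o9.npy',allow_pickle=True).item()
im=cv2.imread('pics/side9.png');im=np.clip(255*(im/255.)**0.5,0,255).astype(np.uint8);cv2.imwrite('pics/g.png',im)
crop('pics/g.png','pics/s9g.png',245,135,315,200,10)
R=Rot.from_quat(o['eef_rot'])
for z in(-.0004,.0096): print(z,proj('side',[o['ee_pos']+R.apply([x,y,z]) for x,y in((.060,-.02),(.0565,.02),(.011,.02))]))
w=np.array([np.cos(np.radians(28.8)),np.sin(np.radians(28.8)),0]);l=np.array([-w[1],w[0],0]);W=np.array([.5958,.1705,.065])
print('slot',proj('side',[W+l*a+np.array([0,0,b]) for a,b in((.022,.007),(-.022,.007),(-.022,-.007),(.022,-.007))]))
"
```

```text
-0.0004 [[281.14804404 158.39607325]
 [287.78163525 167.12419583]
 [270.68260337 172.78236063]]
0.0096 [[281.26958511 161.77993071]
 [287.87221214 170.53922455]
 [270.86293628 176.22046905]]
slot [[288.03432423 155.3612114 ]
 [296.88755792 164.37260528]
 [296.94959412 169.13709013]
 [288.15602253 160.08034294]]
```

View pics/s9g.png

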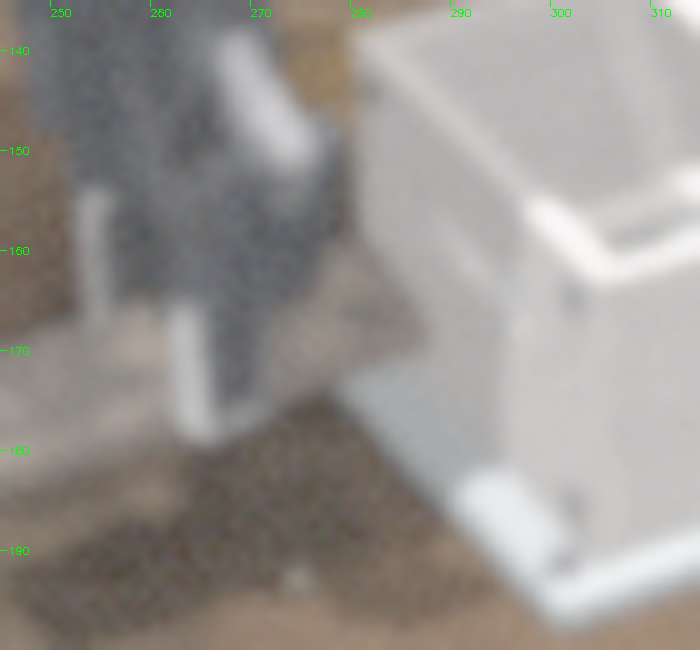

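The bar's bottom edge in the side view, about (277,174) to (287,170), agrees with the projection, so the height matches too. I'll start inserting slowly.

Call:
move_arm:
  rows:
    - {"xyz":[4,-0.2,0.6],"rot":[0,0,0],"claw":0.2}
    - {"xyz":[8,-0.2,0.6],"rot":[0,0,0],"claw":0.2}
    - {"xyz":[12,-0.2,0.6],"rot":[0,0,0],"claw":0.2}
    - {"xyz":[15,-0.2,0.6],"rot":[0,0,0],"claw":0.2}
    - {"xyz":[18,-0.2,0.6],"rot":[0,0,0],"claw":0.2}
    - {"xyz":[20,-0.2,0.6],"rot":[0,0,0],"claw":0.2}
    - {"xyz":[22,-0.2,0.6],"rot":[0,0,0],"claw":0.2}
    - {"xyz":[24,-0.2,0.6],"rot":[0,0,0],"claw":0.2}
    - {"xyz":[26,-0.2,0.6],"rot":[0,0,0],"claw":0.2}
    - {"xyz":[26,-0.2,0.6],"rot":[0,0,0],"claw":0.2}
  grip_force: 80

```text
t: 12.4
ee_pos: [0.5484, 0.1456, 0.0698]
eef_rot: [0.969, 0.248, 0.0, -0.0]
force: [-0.4, -0.2, -2.7]
opening: 0.436
```

```bash
python3 -c "
from h import *
o=env.get_obs();go([.5255+.8763*.054,.1326+.4818*.054,.0696],28.8,o);print(Rot.from_quat(o['eef_rot']).inv().apply(o['force']),o['wrist_torque'])
for n in ('wrist','side'):cv2.imwrite(f'pics/{n}10.png',env.camera(n)[:,:,::-1])
crop('pics/wrist10.png','pics/w10c.png',220,60,400,210,4)
"
```

```text
t 12.4 xyz [27.7  0.4  0.2] rot [-0. -0. -0.] now [0.5484 0.1456 0.0698] F [-0.4 -0.2 -2.7] open 0.436
[-0.44347047 -0.0546013   2.71799427] [ 0.00319961  0.00525522 -0.0218353 ]
```

View pics/w10c.png

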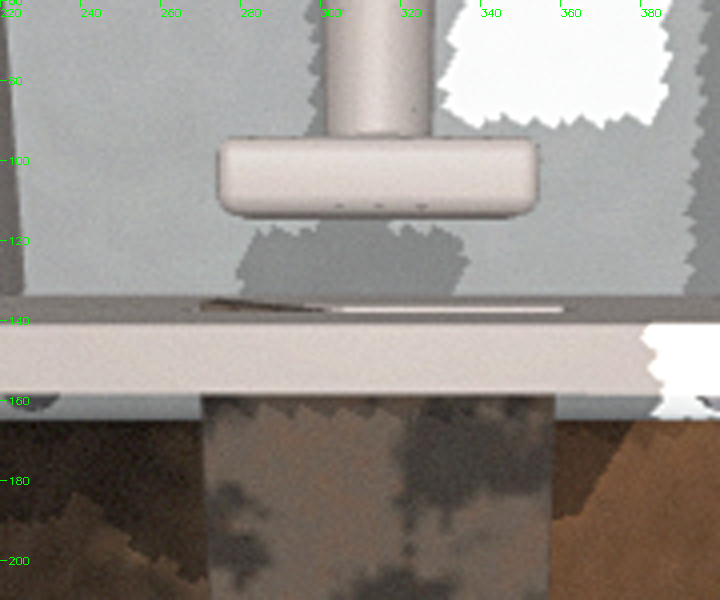

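The bar's end is inside the slot: its dark corner shows behind the plate at (272,136) and there is no contact force. The stop face is ahead at row 113. Next I push on to contact and compress the stop.

Call:
move_arm:
  rows:
    - {"xyz":[3,0,0],"rot":[0,0,0],"claw":0.2}
    - {"xyz":[6,0,0],"rot":[0,0,0],"claw":0.2}
    - {"xyz":[9,0,0],"rot":[0,0,0],"claw":0.2}
    - {"xyz":[12,0,0],"rot":[0,0,0],"claw":0.2}
    - {"xyz":[15,0,0],"rot":[0,0,0],"claw":0.2}
    - {"xyz":[18,0,0],"rot":[0,0,0],"claw":0.2}
    - {"xyz":[21,0,0],"rot":[0,0,0],"claw":0.2}
    - {"xyz":[24,0,0],"rot":[0,0,0],"claw":0.2}
    - {"xyz":[26,0,0],"rot":[0,0,0],"claw":0.2}
    - {"xyz":[28,0,0],"rot":[0,0,0],"claw":0.2}
    - {"xyz":[28,0,0],"rot":[0,0,0],"claw":0.2}

```text
t: 13.6
ee_pos: [0.5728, 0.159, 0.0697]
eef_rot: [0.969, 0.248, 0.0, -0.0]
force: [-2.7, -1.2, -3.2]
opening: 0.437
```

```bash
python3 -c "
from h import *
o=env.get_obs();go([.5255+.8763*.054,.1326+.4818*.054,.0696],28.8,o);print(Rot.from_quat(o['eef_rot']).inv().apply(o['force']),o['wrist_torque'])
for n in ('wrist','scene'):cv2.imwrite(f'pics/{n}11.png',env.camera(n)[:,:,::-1])
crop('pics/scene11.png','pics/c11c.png',190,110,440,310,3)
"
```

```text
t 13.6 xyz [-0.2  0.3  0.1] rot [-0. -0. -0.] now [0.5728 0.159  0.0697] F [-2.7 -1.2 -3.2] open 0.437
[-2.92068547 -0.25554181  3.17612541] [-0.32743986  0.67514406 -0.06193921]
```

View pics/wrist11.png

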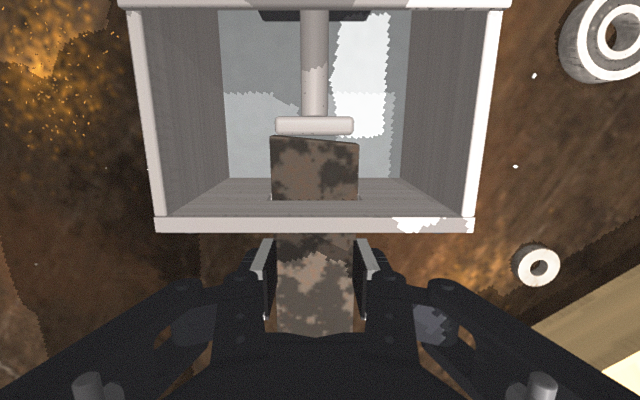

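View pics/c11c.png

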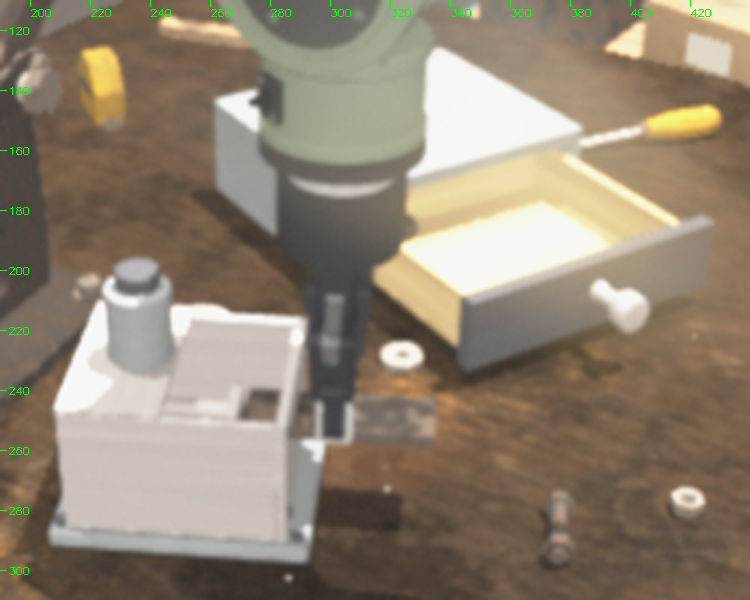

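```bash
python3 -c "
from h import *
crop('pics/wrist11.png','pics/w11c.png',255,100,375,210,6)
w=np.array([np.cos(np.radians(28.8)),np.sin(np.radians(28.8))])
o=env.get_obs();x=o['ee_pos'].copy()
oo=dict(o);o10=dict(o);o10['ee_pos']=np.array([.5484,.1456,.0698])
a=onz('wrist',(314,112.5),.074,o10)[:2]@w
b=onz('wrist',(314,94),.074,o10)[:2]@w
for r in (131,132,133,134,135): print('front',r,(onz('wrist',(300,r),.074,oo)[:2]@w-a)*1000)
for r in (116,117,118): print('back',r,(onz('wrist',(314,r),.074,oo)[:2]@w-b)*1000)
print(o['t'],(x-np.array([.5484,.1456,.0698]))[:2]@w)
"
```

```text
front 131 20.107292960090394
front 132 19.694577890461694
front 133 19.281182593085198
front 134 18.86710519840884
front 135 18.452343830126395
back 116 18.91453555226541
back 117 18.511802330912317
back 118 18.108416136799477
13.7 0.027616696145854342
```

View pics/w11c.png

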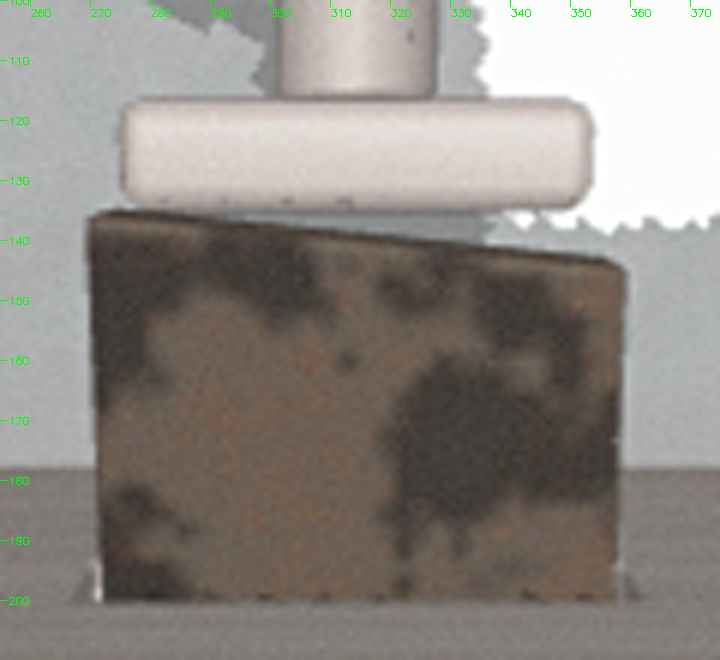

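The stop has moved back about 18.5 mm out of 24. The drawer knob is still at its open position, (399,213) in the scene view. I'll check that the pose holds, then hand in.

```bash
python3 -c "
from h import *
for i in range(10): im=env.camera('wrist')
cv2.imwrite('pics/w12.png',im[:,:,::-1])
print('diff',np.abs(cv2.imread('pics/w12.png')[100:210,255:375].astype(int)-cv2.imread('pics/wrist11.png')[100:210,255:375]).mean())
o=env.get_obs();print(o['t'],o['ee_pos'],o['force'],o['opening'])
s=env.camera('scene');print(np.abs(s[190:230,380:420,::-1].astype(int)-cv2.imread('pics/c4.png')[190:230,380:420]).mean())
env.close_job()"
```

```text
diff 2.88979797979798
14.2 [0.57267345 0.15892885 0.06978482] [-4.15017815 -1.40474936 -3.10128003] 0.44043966885033947
12.941875
the job is handed in; nothing more can be done
```

The job is handed in at about 14.2 s of the 59 s allowed. The drawer is open, the bar is through the window, and the stop is held back about 18.5 mm of its 24 mm travel (more than 12 mm was needed).

- **Drawer:** I pulled it about 147.5 mm from where it started. There a steady 19 N pull along the slide moved it no further. In the last scene view I looked at, the knob was at (399,213), the same as just after the pull.
- **Insertion:** I gripped the bar across its width, lifted it out and pushed it flat and end first through the window. There was no contact force until it met the stop.
- **Last check:** Over another half second the arm pose, the 0.44 grip opening and the push of about 4 N held, and the wrist picture was nearly unchanged. The gripper is still closed on the bar with 80 N set.

**What disagreed:**
- The bar lay across the slide direction, not along it as the task text says.
- The bar's leading end is cut about 5° off square, so it presses the stop at one corner.
- Estimates of the bar's height in the jaws differed by 2 to 4 mm between the wrist camera and the arm's own position. I used the arm's position, and the bar entered without contact.
- A final picture difference around the knob was 12.9 grey levels. I put that down to changed arm shadow and did not look at that picture before handing in.

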